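# Grease the slab-roller bearing with the push-on coupler

### The job

Take the push-on grease coupler from its plywood stand and press it squarely, in line with the tilted nipple, onto the grease nipple of the slab-roller bearing that has one (the other bearing only has a blanking plug) until it snaps over the nipple's head. Then keep pushing so that the sprung plunger inside the coupler stays well pushed in, beyond half of its travel, and finish the program while gripping and holding the coupler pressed on like that, still square to the nipple. Leave the other things on the bench where they are.

Things in the scene. Friction and masses are not known exactly. Their poses are not given: they have to be found in the camera images.
- coupler: Push-on grease coupler, loose, 0.35 kg, 111 mm long, nose down in the stand. Origin: centre of the nose's open face; z runs along its axis from nose to tail. z 0-40 mm: steel sleeve, 34 mm diameter, bore 25 mm wide for 6 mm, then 20; 40-46: dark collar, 42 mm diameter; 46-106: aluminium grip barrel, 28 mm diameter, dark rings; then a black tail cap.
- coupler_grip (a point): Point on the coupler's axis in the grip barrel, 69 mm from the nose face, 23 mm above the collar's top: with the TCP here the fingertips stand just above the collar. Grip firmly, 40 N or more, so that it does not slip when pushed.
- coupler_balls (a point): Point on the coupler's axis 9 mm inside the nose face, where three sprung steel balls leave a 12 mm opening in the bore. They yield to about 5 to 8 N of axial push and snap in behind the nipple's head, once its centre is 6.5 mm past them.
- coupler_seat (a point): Point on the coupler's axis 20 mm inside the nose face; the head's centre is about here when the coupler is pressed on with the plunger near half travel. Axes as the coupler's.
- plunger (a joint): Spring plunger in the coupler's bore, m pushed in: 0 free, 0.008 at its stop. It starts to move when the head's centre is 16.5 mm inside the nose face, just after the snap, then moves in as far as the coupler advances. About 2 N to start, 7 N at half travel, 12 N at the stop.
- nipple: Brass grease nipple, fixed and rigid: ball head 16 mm in diameter on a 9 mm neck. Origin: centre of the ball; z is the nipple's axis, pointing outwards, away from the bearing. It leans 25 degrees from vertical towards the bearing's -x side. The neck runs 26 mm from the ball's centre to an 18 mm wide boss; the coupler pushed on fully just clears the boss.
- bearing: Grey pillow-block bearing with the nipple, fixed: foot 140 (along x) x 38 x 15 mm, round housing 72 mm in diameter about an axis along y, 73 mm high, shaft stub 25 mm in diameter and 90 mm long. Origin: centre of its underside; the nipple's ball is 29.6 mm towards -x and 100.4 mm up. Its -x side looks roughly towards the robot.
- plugged_bearing: The same pillow-block bearing, but with only a short brass blanking plug (14 mm wide, 8 mm high) where the other has its nipple; not to be greased. Fixed, origin as the other's.
- stand: Plywood stand, fixed: 90 x 90 x 30 mm with a round hole 38 mm wide, 24 mm deep in the middle of its top (hole floor 6 mm above the bench). Origin: centre of its underside. The coupler stands in the hole and is drawn straight up.
- spanner: Bystander: steel spanner 160 mm long, lying on the bench beyond the bearings.
- grease_tin: Bystander: bare metal tin, 74 mm in diameter, 75 mm high. Origin: centre of its underside.
- glaze_jar: Bystander: grey jar with a white cap, 70 mm in diameter, 100 mm high. Origin: centre of its underside.
- bowl: Bystander: terracotta bowl, 130 mm wide, 50 mm high. Origin: centre of its underside.
- mug: Bystander: white mug, 80 mm in diameter, 90 mm high. Origin: centre of its underside.
- plaster_bat: Bystander: white plaster slab 120 x 100 x 20 mm. Origin: centre of its underside.
- wood_rib: Bystander: flat wooden rib 100 x 40 x 7 mm. Origin: centre of its underside.
There are look-alikes about, which are no part of the job. There is more than one size of the coupler; the job needs the middle-sized.

How it is judged:
By the outcome, as a careful person would: the job done as asked, in the order asked, and still so for the second after the job is handed in, while the arm keeps its last pose, push and grip.
It also fails if it takes over 42 s, if anything falls off the work surface, if the arm or the gripper's body presses on something with over 40 N, if the wrist force passes 120 N, or if a joint passes its speed limit or range.

### The arm

A 7-joint arm with a two-finger parallel gripper is mounted at the origin on the work surface. World frame = base frame: x ahead of the robot, y to its left, z up, the work surface at z = 0. Lengths are in m, angles in rad, forces in N, time in s.
With the tool pointing down it reaches from about 0.425 to 0.875 m from the base axis. Payload 4.7 kg.
Tool frame: the origin (TCP) lies between the finger pads, 19 mm behind the fingertips; this is the grasp point; z points along the fingers, y is the direction in which the jaws open and shut (so a half turn about z gives the same grasp; the last joint's range is limited). The gripper opens to 85 mm and grips with 20 to 120 N. Pads are 22 mm wide; open, the fingers measure 114 mm over their backs; the gripper's body (76 mm by 85 mm) begins 54 mm behind the grasp point. The pads swing forward as they close: fully open they stand 13 mm farther back than shut.
Start: joints at [-1.286, 0.321, -0.07, 1.45, 0.023, 1.371, -0.057], TCP at [0.174, 0.626, 0.25] pointing down, gripper open.
Joint ranges: [-2.86, 2.86], [-0.3, 2.09], [-1.38, 1.24], [0.06, 2.45], [-1.56, 4.7], [0.09, 2.05], [-2.69, 2.69]. Speed limits (rad/s): [2.57, 2.57, 3.14, 3.14, 3.14, 3.14, 3.14].

### API

Orientations are given as [roll, pitch, yaw] about the fixed x, y, z axes, in that order (R = Rz(yaw) Ry(pitch) Rx(roll)).
In Python, from plant import manip gives the robot as it stands.
- The arm moves only by the tool apply_moves, never from a script. Its argument "targets" is text: rows parted by semicolons, each of 7 numbers parted by spaces: the opening, from 0 (shut) to 1 (fully open), then the shift along the world's x, y, z in mm, then the turn, a rotation vector about the world's x, y, z in degrees. A call has 1 to 20 rows; each row is the pose to reach, as a shift and turn from the pose commanded when the call began; what a row does not reach only later rows make up. A row lasts 1/10 s, in which the tool goes at most 50 mm and 8.59 degrees, less where a joint would pass 70% of its speed; a pose out of reach is approached as far as the arm can. A call with a gripper value outside its range is refused whole. The fingers move at their own pace and stop on an object; the grip force is fixed at half the most. Time passes only in rows, so rows that repeat a pose let the fingers close. It gives the time, the measured TCP pose, the force and the opening at its end, in the units of the state.
- manip.sense(): the state, without advancing time (a new reading comes with each control period).
- manip.camera(name): name is "side" or "top" or "wrist"; returns a dict with "pixels" (400x640x3 uint8, red, green, blue), "range_z" (400x640 float32, m along the optical axis (not along the pixel's ray), 0 where there is no reading), "fx", "fy", "cx", "cy" (pixels), "dist_coeffs" ([k1, k2, p1, p2, k3] as OpenCV has them; the pictures are not rectified), "rvec" (rotation vector, rad) and "tvec" (3), from world to camera coordinates, as OpenCV has them. Camera axes: x right, y down, z forward; pixel columns grow to the right and rows downward; lengths in m; the calibration is good to about 2 mm. A picture is of the moment at which its call begins.
- manip.hand_in(): hands the job in, once; it reports no verdict.
The state is a dict: "time_s": time; "qpos": joint angles; "qvel": joint speeds; "joint_efforts": joint torques, N m; "tcp_pos": TCP position; "orientation": TCP orientation; "ft_force": force on the tool from outside, world axes, zero at the start; "ft_torque": the same for the moment, N m; "opening": finger opening in m.
Only numpy, scipy, OpenCV 4.12 (cv2) and the standard library are available. Lean on these libraries where they do the work, as an engineer would, in place of code of your own. Each camera call takes 0.05 s, during which the arm holds its last target. There are 200 camera calls.

## Working session

There is one attempt and no reset: what is moved stays moved. The work goes in short steps, Python scripts to look and compute and a tool call to move; the robot and the scene stay as the last step left them, time stands still between calls to the robot, and variables do not carry over. Pictures are saved under pics/ and viewed, about 8 in all and at most 12, crops included, and the job is handed in when it is done.

Besides the shell and the picture viewer there is one more tool, called as name(argument=value, ...) on one line, values as JSON. apply_moves: Moves the arm, as the interface text tells. Its arguments: {"type":"object","properties":{"targets":{"type":"string"}},"required":["targets"]}

```bash
mkdir -p pics; cat > h.py <<'E'
import numpy as np, cv2, pickle
from plant import manip
def grab(n, save=None):
    c=manip.camera(n); pickle.dump(c,open(f'{n}.pkl','wb'))
    if save: cv2.imwrite(f'pics/{save}.png',c['pixels'][:,:,::-1])
    return c
def load(n): return pickle.load(open(f'{n}.pkl','rb'))
def cam(c):
    K=np.array([[c['fx'],0,c['cx']],[0,c['fy'],c['cy']],[0,0,1.]]);R=cv2.Rodrigues(np.array(c['rvec'],float))[0];t=np.array(c['tvec'],float).ravel()
    return K,np.array(c['dist_coeffs'],float),R,t
def ray(c,uv):
    K,d,R,t=cam(c);p=cv2.undistortPoints(np.array(uv,float).reshape(-1,1,2),K,d).reshape(-1,2)
    D=np.c_[p,np.ones(len(p))]@R; return -R.T@t,D   # D scaled so that depth=1
def cloud(c):
    v,u=np.mgrid[0:400,0:640];o,D=ray(c,np.c_[u.ravel(),v.ravel()]);z=c['range_z'].ravel()
    P=o+D*z[:,None];P[z==0]=np.nan;return P.reshape(400,640,3)
def plane(c,uv,z):
    o,D=ray(c,uv);return o+D*((z-o[2])/D[:,2])[:,None]
def proj(c,P):
    K,d,R,t=cam(c);return cv2.projectPoints(np.array(P,float).reshape(-1,3),np.array(c['rvec'],float),t,K,d)[0].reshape(-1,2)
E
python3 - <<'E'
from h import *
s=manip.sense();print({k:np.round(v,3) for k,v in s.items()})
for n in('top','side'):
    c=grab(n,n+'0');print(n,cam(c)[0],cam(c)[1],-cam(c)[2].T@cam(c)[3])
E
```

```text
{'time_s': np.float64(0.0), 'qpos': array([-1.286,  0.322, -0.07 ,  1.452,  0.023,  1.371, -0.057]), 'qvel': array([-0.   ,  0.002, -0.001, -0.   , -0.002, -0.001,  0.   ]), 'joint_efforts': array([-0.0000e+00, -4.9356e+01, -3.8200e-01, -3.1434e+01,  1.3000e-02,
        1.1000e-02,  0.0000e+00]), 'tcp_pos': array([0.174, 0.626, 0.249]), 'orientation': array([-3.14 ,  0.   ,  2.871]), 'ft_force': array([ 0.069,  0.071, -1.079]), 'ft_torque': array([ 0.038, -0.047,  0.02 ]), 'opening': np.float64(0.085)}
top [[477.66665259   0.         325.59897292]
 [  0.         477.66665259 202.23075175]
 [  0.           0.           1.        ]] [0.02962945 0.         0.         0.         0.        ] [ 0.34596222 -0.04430451  1.60027617]
side [[400.10912371   0.         322.90615506]
 [  0.         400.10912371 206.91448359]
 [  0.           0.           1.        ]] [-0.03380525  0.          0.          0.          0.        ] [ 0.11677971 -0.73744788  0.76283776]
```

View pics/top0.png

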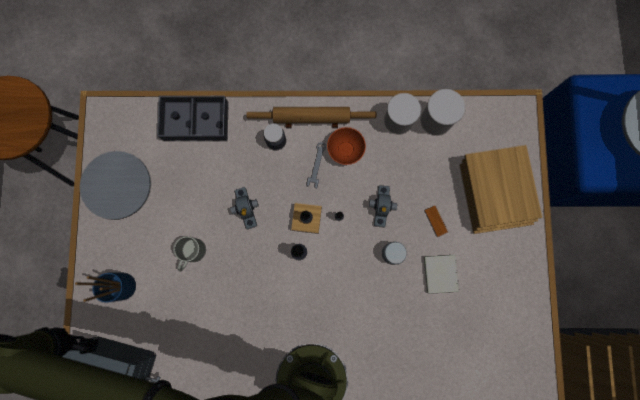

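View pics/side0.png

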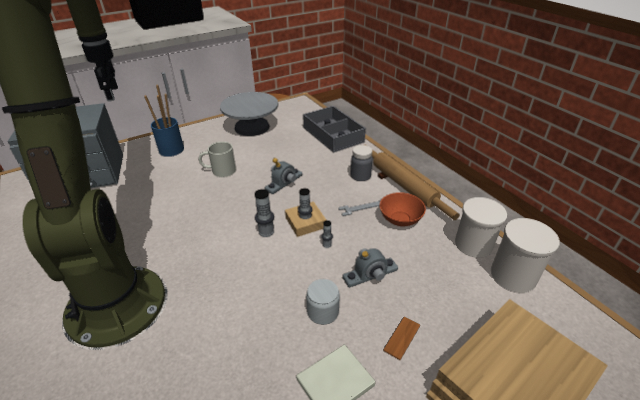

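Coupler candidates in the top view are the stand (306,215), standing free and large (299,252), and small (339,215). Bearings are at (243,208) and (382,205). The coupler in the stand looks right, and I'll confirm it with one enlarged crop and heights.

```bash
python3 - <<'E'
from h import *
t,s=load('top'),load('side')
a=cv2.resize(s['pixels'][140:290,240:410],None,fx=4,fy=4,interpolation=3)[:,:,::-1]
cv2.imwrite('pics/crop.png',a[:600,:800])
for n,c in(('top',t),('side',s)):
    P=cloud(c)
    print(n)
    import itertools
    for nm,(x,y) in dict(stand=None,).items() if 0 else []: pass
    if n=='top':
        for nm,(u,v) in dict(stand=(306,215),big=(299,252),small=(339,215),bl=(243,208),br=(382,205)).items():
            Q=P[v-25:v+25,u-20:u+20].reshape(-1,3);Q=Q[Q[:,2]>.03] ;top=np.nanmax(Q[:,2])
            print(nm,Q.shape,'top',top,Q[Q[:,2]>top-.006].mean(0).round(4))
    else: 
        pass
E
```

```text
top
stand (540, 3) top 0.12964651790078063 [0.5188 0.0163 0.1254]
big (306, 3) top 0.1492865075959564 [0.4056 0.0382 0.1455]
small (87, 3) top 0.09012155613802686 [ 0.5237 -0.094   0.0867]
bl (415, 3) top 0.11458249183373592 [0.5281 0.2108 0.1124]
br (411, 3) top 0.0909230652546511 [ 0.5394 -0.2338  0.0876]
side
```

View pics/crop.png

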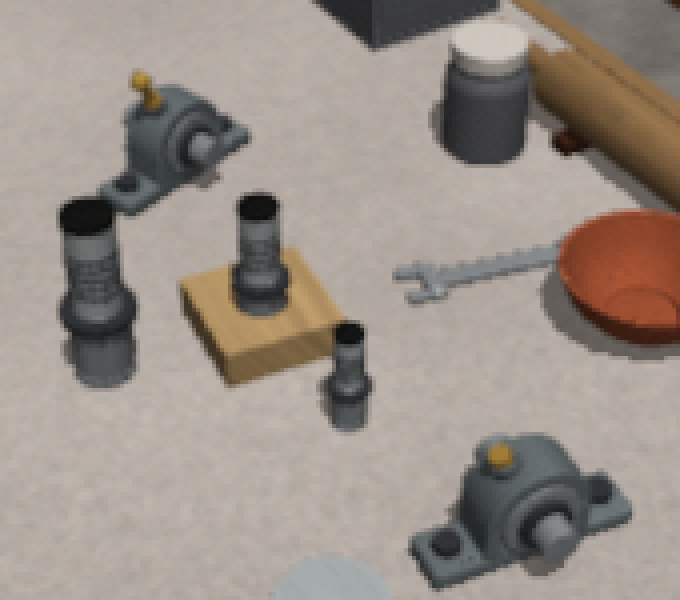

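The crop shows the nipple (ball and neck) at crop (145,85) on the left bearing. The right bearing, at crop (500,455), has only a plug. The middle-sized coupler is in the stand at crop (260,250), with bigger and smaller ones on either side.

```bash
cat > tri.py <<'E'
from h import *
def gold(c,box):
    u0,v0,u1,v1=box;hsv=cv2.cvtColor(c['pixels'],cv2.COLOR_RGB2HSV)
    m=cv2.inRange(hsv,(14,110,60),(32,255,255));k=np.zeros_like(m);k[v0:v1,u0:u1]=m[v0:v1,u0:u1];return k
def tri(rays):
    A=np.zeros((3,3));b=np.zeros(3)
    for o,d in rays:
        d=d/np.linalg.norm(d);M=np.eye(3)-np.outer(d,d);A+=M;b+=M@o
    X=np.linalg.solve(A,b);return X,[np.linalg.norm(np.cross(X-o,d/np.linalg.norm(d))) for o,d in rays]
E
python3 - <<'E'
from tri import *
t,s=load('top'),load('side')
for nm,c,box in(('top',t,(225,190,265,230)),('side',s,(262,150,295,175))):
    m=gold(c,box);ys,xs=np.nonzero(m);print(nm,len(xs),sorted(zip(ys.tolist(),xs.tolist())))
P=cloud(t)
Q=P[180:240,222:268].reshape(-1,3)
f=Q[(Q[:,2]>.009)&(Q[:,2]<.022)];r=cv2.minAreaRect((f[:,:2]*1000).astype(np.float32));print('foot',len(f),r)
hsv=cv2.cvtColor(t['pixels'],cv2.COLOR_RGB2HSV)
Q=P[195:240,285:328].reshape(-1,3);h=hsv[195:240,285:328].reshape(-1,3)
w=(h[:,1]>90)&(h[:,2]>70);f=Q[w];print('stand',len(f),np.nanmedian(f[:,2]),cv2.minAreaRect((f[:,:2]*1000).astype(np.float32)))
# stand contour onto plane .03
ys,xs=np.nonzero(cv2.inRange(hsv,(8,90,70),(30,255,255))[195:240,285:328]);print(cv2.minAreaRect((plane(t,np.c_[xs+285,ys+195],.03)[:,:2]*1000).astype(np.float32)))
Q=Q[Q[:,2]>.106];print('cap',len(Q),Q.mean(0),Q.min(0),Q.max(0))
b=P[250:380,330:500][:,:,2];print('bench z',np.nanmedian(P[300:380,380:480,2]))
c=grab('wrist','wrist0');K,d,R,tt=cam(c);st=manip.sense()
print('wrist',K[0],-R.T@tt,R.round(3))
E
```

```text
top 26 [(209, 242), (209, 243), (209, 244), (209, 245), (210, 242), (210, 243), (210, 244), (210, 245), (211, 242), (211, 243), (211, 244), (211, 245), (212, 242), (212, 243), (212, 244), (212, 245), (213, 241), (213, 242), (213, 243), (213, 244), (213, 245), (214, 242), (214, 243), (214, 244), (214, 245), (215, 244)]
side 31 [(158, 274), (158, 275), (159, 273), (159, 274), (159, 275), (159, 276), (160, 273), (160, 274), (160, 275), (160, 276), (161, 273), (161, 274), (161, 275), (161, 276), (162, 275), (162, 276), (162, 277), (163, 276), (163, 277), (163, 278), (164, 276), (164, 277), (164, 278), (164, 279), (165, 276), (165, 277), (165, 278), (165, 279), (166, 277), (166, 278), (166, 279)]
foot 215 ((547.1403198242188, 221.34657287597656), (195.78639221191406, 149.2599639892578), 0.17730319499969482)
stand 610 0.03181376444503248 ((517.31884765625, 15.765876770019531), (87.13443756103516, 93.41146087646484), 79.2507553100586)
((517.724365234375, 16.03103256225586), (90.3192367553711, 90.16752624511719), 83.0053939819336)
cap 67 [0.51691897 0.01555309 0.1168907 ] [0.50462692 0.00337578 0.10655041] [0.52951909 0.02849067 0.12964652]
bench z 0.0019106518942734185
wrist [287.24417019   0.         320.25702722] [0.09872699 0.64744898 0.37281671] [[ 0.267  0.964 -0.003]
 [ 0.919 -0.254  0.303]
 [ 0.291 -0.084 -0.953]]
```

apply_moves(targets="1 336 -406 0 0 0 0;1 336 -406 0 0 0 0;1 336 -406 0 0 0 0;1 336 -406 0 0 0 0;1 336 -406 0 0 0 0;1 336 -406 0 0 0 0;1 336 -406 0 0 0 0;1 336 -406 0 0 0 0;1 336 -406 0 0 0 0;1 336 -406 0 0 0 0;1 336 -406 0 0 0 0;1 336 -406 0 0 0 0;1 336 -406 0 0 0 0;1 336 -406 0 0 0 0;1 336 -406 0 0 0 0;1 336 -406 0 0 0 0")

```text
time_s: 1.75
tcp_pos: [0.5092, 0.2216, 0.25]
orientation: [3.141, -0.0, 2.873]
ft_force: [1.0, 0.0, -0.2]
opening: 0.0858
```

```bash
python3 - <<'E'
from h import *
c=grab('wrist','wrist1');P=proj(c,[[.528,.211,.1]]);print(P)
import shutil;shutil.copy('wrist.pkl','w1.pkl')
E
```

```text
[[314.98912908 210.78448455]]
```

View pics/wrist1.png

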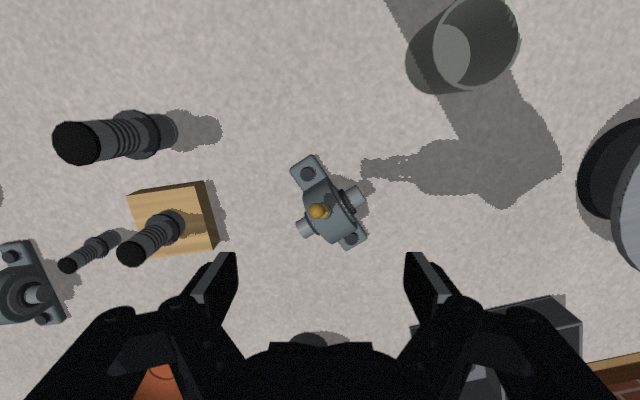

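The wrist view shows the nipple ball at (318,211), the bearing foot running from about (308,172) to (352,238), and the stand coupler's cap at (133,251).

```bash
python3 - <<'E'
from tri import *
t,s,w=load('top'),load('side'),pickle.load(open('w1.pkl','rb'))
m=gold(w,(300,195,340,230));ys,xs=np.nonzero(m);print('gold w',len(xs),xs.min(),xs.max(),ys.min(),ys.max(),xs.mean(),ys.mean())
for y in range(ys.min(),ys.max()+1):print(y,xs[ys==y].min(),xs[ys==y].max())
P=cloud(w);B=P[150:245,285:375].reshape(-1,3);I=w['pixels'][150:245,285:375].reshape(-1,3).astype(int)
f=B[(B[:,2]>.0085)&(B[:,2]<.021)]
c0=np.array([.547,.221]);f=f[np.linalg.norm(f[:,:2]-c0,axis=1)<.1];print('foot',len(f),cv2.minAreaRect((f[:,:2]*1000).astype(np.float32)))
# foot by bluish colour
R=I[:,2]-I[:,0]
g=B[(R>8)&(B[:,2]<.024)&(B[:,2]>.006)];
from numpy.linalg import svd
print('blue',len(g),cv2.minAreaRect((g[:,:2]*1000).astype(np.float32)))
sv=svd(g[:,:2]-g[:,:2].mean(0));print(g.mean(0),np.degrees(np.arctan2(*sv[2][0][::-1])))
T=cloud(t)
# triangulate top/side/wrist ball
r=[ (ray(w,[xs[(ys>=205)&(ys<=217)].mean(),ys.mean()])),(ray(t,[243.3,211.6])),(ray(s,[274.6,160]))]
r=[(o,d[0]) for o,d in r];print(tri(r)); print(tri(r[::2]),tri(r[:2]))
mm=np.linalg.norm(B[:,:2]-[.527,.211],axis=1)<.012;print('ball depth top',B[mm&(B[:,2]>.095)].mean(0),B[mm][:,2].max())
big=cv2.resize(w['pixels'][145:250,270:390],None,fx=6,fy=6,interpolation=2)[:600,:,::-1];cv2.imwrite('pics/bear.png',big)
E
```

```text
gold w 235 309 328 203 217 318.18297872340423 210.48510638297873
203 315 317
204 313 320
205 311 324
206 310 326
207 310 327
208 309 327
209 309 327
210 309 328
211 309 328
212 309 327
213 310 327
214 310 327
215 311 326
216 312 325
217 313 324
foot 872 ((554.6839599609375, 222.91436767578125), (138.88909912109375, 40.80241012573242), 18.236433029174805)
blue 798 ((554.67724609375, 221.59671020507812), (137.65594482421875, 36.870941162109375), 18.163578033447266)
[0.52965819 0.21439058 0.01563203] 20.286904891786655
(array([0.52902709, 0.21307074, 0.10122027]), [np.float64(0.0015555299194886826), np.float64(0.00212601656721347), np.float64(0.0008423232249313208)])
(array([0.52860703, 0.21433032, 0.1011974 ]), [np.float64(0.0004327255829081824), np.float64(0.00043272558290824523)]) (array([0.53155474, 0.21316658, 0.09070101]), [np.float64(0.0002701717301399433), np.float64(0.0002701717301399972)])
ball depth top [0.52606885 0.21300848 0.10538846] 0.10954701594460864
```

View pics/bear.png

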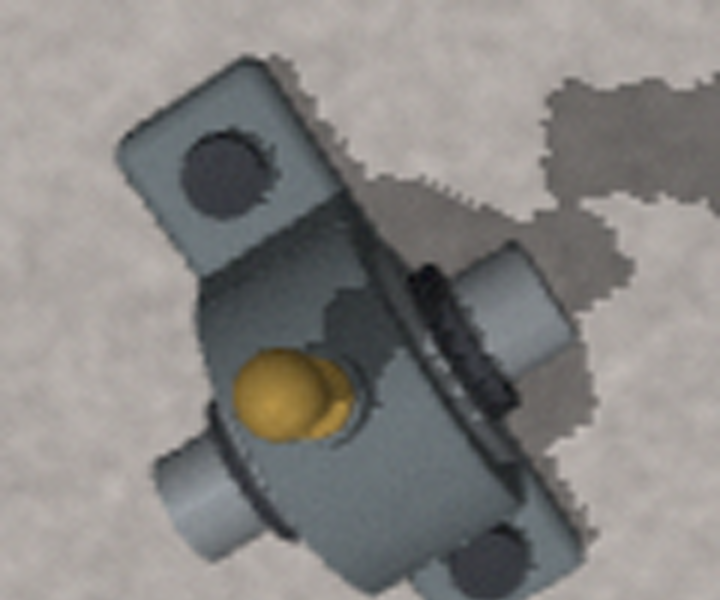

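Crop: the ball circle is centred at crop (280,395), which is image (316.3,210.4). The neck sits behind it to the right, so I'll leave it out of the centroid. The shaft stub ends at crop (185,510) and (545,300).

```bash
python3 - <<'E'
from tri import *
t,s,w=load('top'),load('side'),pickle.load(open('w1.pkl','rb'))
r=[(o,d[0]) for o,d in (ray(w,[316.3,210.4]),ray(t,[243.4,211.8]),ray(s,[274.6,160]))]
print(tri(r),tri(r[::2]));print(plane(w,[316.3,210.4],.1004),plane(t,[243.4,211.8],.1004),plane(s,[274.6,160],.1004))
a=plane(w,np.array([[182,515],[546,303]])/6+[269.6,144.6],.037);v=a[1]-a[0];print(a,np.linalg.norm(v),np.degrees(np.arctan2(-v[0],v[1])))
# foot bolts
b=plane(w,np.array([[225,172],[488,562]])/6+[269.6,144.6],.018);v=b[1]-b[0];print(b,b.mean(0),np.degrees(np.arctan2(v[1],v[0])))
# cap in wrist & top
for c,box in((w,(110,230,150,270)),(t,(296,205,317,228))):
    u0,v0,u1,v1=box;g=c['pixels'][v0:v1,u0:u1].max(2);ys,xs=np.nonzero(g<32);cc=(xs.mean()+u0,ys.mean()+v0);print(len(xs),cc,plane(c,cc,.117))
print(manip.sense()['tcp_pos'],manip.sense()['orientation'])
E
```

```text
(array([0.52823964, 0.21183843, 0.10229252]), [np.float64(0.0012721041746475538), np.float64(0.0015515356524571046), np.float64(0.000614080212164929)]) (array([0.52770772, 0.21254462, 0.10241146]), [np.float64(0.0005584656300967537), np.float64(0.0005584656300968916)])
[[0.52781557 0.21243619 0.1004    ]] [[0.52951379 0.21100956 0.1004    ]] [[0.5295958  0.21561521 0.1004    ]]
[[0.57015836 0.17800489 0.037     ]
 [0.54474124 0.2630752  0.037     ]] 0.08878619644220487 16.634980824990453
[[0.50501027 0.20549734 0.018     ]
 [0.60723431 0.23785941 0.018     ]] [0.55612229 0.22167838 0.018     ] 17.56673669299255
562 (np.float64(130.83807829181495), np.float64(253.19750889679716)) [[0.516884   0.02252675 0.117     ]]
75 (np.float64(304.81333333333333), np.float64(215.76)) [[0.51424307 0.01640897 0.117     ]]
[0.50935299 0.22130656 0.25003264] [ 3.14140609e+00 -1.02554102e-04  2.87272864e+00]
```

apply_moves(targets="1 8 -204 -10 0 0 0;1 8 -204 -10 0 0 0;1 8 -204 -10 0 0 0;1 8 -204 -10 0 0 0;1 8 -204 -10 0 0 0;1 8 -204 -10 0 0 0;1 8 -204 -10 0 0 0;1 8 -204 -10 0 0 0")

```text
time_s: 2.6
tcp_pos: [0.5179, 0.0186, 0.24]
orientation: [3.141, -0.0, 2.874]
ft_force: [0.6, 0.5, -0.3]
opening: 0.0855
```

```bash
python3 - <<'E'
from tri import *
w=grab('wrist','wrist2');P=cloud(w);T=cloud(load('top'))
print(manip.sense()['tcp_pos'],proj(w,[[.517,.016,.117]]))
for C in(P,T):
  Q=C.reshape(-1,3);I=np.linalg.norm(Q[:,:2]-[.517,.017],axis=1)<.03
  for lo,hi in((.108,.13),(.055,.105),(.04,.052)):
    q=Q[I&(Q[:,2]>lo)&(Q[:,2]<hi)]
    if len(q):print(lo,len(q),q.mean(0),q.min(0),q.max(0))
E
```

```text
[0.5179028  0.01841956 0.23999365] [[316.98376723 198.94401805]]
0.108 749 [0.51802657 0.01774423 0.11540554] [0.50518748 0.00327348 0.10856215] [0.53361778 0.03151485 0.11897861]
0.055 291 [0.50859642 0.02030425 0.08314594] [0.50511076 0.00404874 0.05502275] [0.52016898 0.03150731 0.10483557]
0.04 220 [0.50980324 0.02086269 0.05109501] [ 0.49878579 -0.00293092  0.04614814] [0.53211478 0.03776688 0.0519946 ]
0.108 65 [0.51718362 0.01567726 0.11720676] [0.50462692 0.00337578 0.10872424] [0.52951909 0.02849067 0.12964652]
0.055 32 [0.50709893 0.01704651 0.06667197] [ 0.49761926 -0.00130902  0.05508932] [0.52339658 0.03449782 0.10388512]
0.04 12 [0.51018753 0.01393352 0.04922136] [ 0.49827379 -0.00432665  0.04091408] [0.52119958 0.03527588 0.05193244]
```

View pics/wrist2.png

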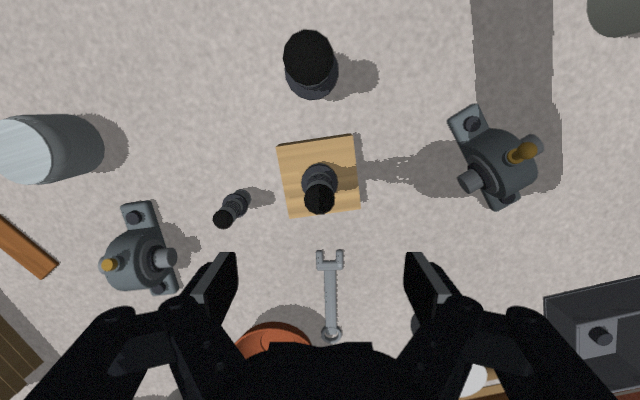

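The coupler cap sits at (319,198), midway between the fingers and within 1 mm of the TCP. The nipple ball shows at (536,147), which gives a second ray. Now I descend and grip.

apply_moves(targets="1 0 -1 -50 0 0 0;1 0 -1 -100 0 0 0;1 0 -1 -140 0 0 0;1 0 -1 -165 0 0 0;1 0 -1 -165 0 0 0;1 0 -1 -165 0 0 0;0 0 -1 -165 0 0 0;0 0 -1 -165 0 0 0;0 0 -1 -165 0 0 0;0 0 -1 -165 0 0 0;0 0 -1 -165 0 0 0;0 0 -1 -165 0 0 0;0 0 -1 -165 0 0 0;0 0 -1 -165 0 0 0;0 0 -1 -165 0 0 0;0 0 -1 -165 0 0 0;0 0 -1 -165 0 0 0;0 0 -1 -165 0 0 0")

```text
time_s: 4.45
tcp_pos: [0.5186, 0.0157, 0.076]
orientation: [3.14, 0.001, 2.871]
ft_force: [-1.4, -0.2, 6.1]
opening: 0.0267
```

```bash
python3 - <<'E'
from tri import *
w2,w1,s=load('wrist'),pickle.load(open('w1.pkl','rb')),load('side')
m=gold(w2,(500,130,550,172));ys,xs=np.nonzero(m);print(len(xs),list(zip(range(ys.min(),ys.max()+1),[(xs[ys==y].min(),xs[ys==y].max()) for y in range(ys.min(),ys.max()+1)])))
for c2 in([533.5,147],[535,146],[532,148]):
  r=[(o,d[0]) for o,d in (ray(w1,[316.3,210.4]),ray(w2,c2),ray(s,[274.6,160]))];print(tri(r[:2]),tri(r)[0])
st=manip.sense();print({k:np.round(st[k],4) for k in('tcp_pos','orientation','ft_force','opening','time_s')})
E
```

```text
352 [(142, (np.int64(526), np.int64(529))), (143, (np.int64(524), np.int64(532))), (144, (np.int64(522), np.int64(533))), (145, (np.int64(521), np.int64(535))), (146, (np.int64(521), np.int64(535))), (147, (np.int64(520), np.int64(536))), (148, (np.int64(517), np.int64(536))), (149, (np.int64(513), np.int64(536))), (150, (np.int64(511), np.int64(536))), (151, (np.int64(510), np.int64(536))), (152, (np.int64(509), np.int64(536))), (153, (np.int64(508), np.int64(535))), (154, (np.int64(507), np.int64(535))), (155, (np.int64(507), np.int64(534))), (156, (np.int64(508), np.int64(533))), (157, (np.int64(507), np.int64(532))), (158, (np.int64(508), np.int64(529))), (159, (np.int64(509), np.int64(523))), (160, (np.int64(509), np.int64(522))), (161, (np.int64(510), np.int64(521))), (162, (np.int64(511), np.int64(519))), (163, (np.int64(512), np.int64(516)))]
(array([0.52436398, 0.21331455, 0.10830242]), [np.float64(0.0007018200852889074), np.float64(0.0007018200852888316)]) [0.52649486 0.21352745 0.10379658]
(array([0.52350887, 0.21350854, 0.11006478]), [np.float64(0.0009391891458025956), np.float64(0.0009391891458026883)]) [0.52616267 0.21380336 0.10422495]
(array([0.52523122, 0.21311677, 0.10651603]), [np.float64(0.0004608116139722948), np.float64(0.00046081161397232414)]) [0.52682523 0.21324309 0.10337615]
{'tcp_pos': array([0.5186, 0.0157, 0.076 ]), 'orientation': array([3.1404e+00, 1.3000e-03, 2.8709e+00]), 'ft_force': array([-1.4149, -0.1734,  6.1115]), 'opening': np.float64(0.0267), 'time_s': np.float64(4.45)}
```

apply_moves(targets="0 0 0 20 0 0 0;0 0 0 50 0 0 0;0 0 0 100 0 0 0;0 0 0 145 0 0 0;0 0 0 145 0 0 0;0 0 0 145 0 0 0;0 0 0 145 0 0 0")

```text
time_s: 5.15
tcp_pos: [0.5163, 0.0152, 0.2177]
orientation: [-3.14, -0.004, 2.871]
ft_force: [-0.9, -0.4, -4.0]
opening: 0.0268
```

```bash
python3 - <<'E'
from tri import *
w2,w1,s=load('wrist'),pickle.load(open('w1.pkl','rb')),load('side')
r=[(o,d[0]) for o,d in (ray(w1,[316.3,210.4]),ray(w2,[528.,150.]),ray(s,[274.6,160]))];print(tri(r[:2]),tri(r))
print(plane(w2,[528,150],.1004))
st=manip.sense();print({k:np.round(st[k],4) for k in('tcp_pos','orientation','ft_force','opening','time_s')})
# coupler visible in side: depth points for tilt
c=grab('side');P=cloud(c).reshape(-1,3);tp=st['tcp_pos'];I=(np.linalg.norm(P[:,:2]-tp[:2],axis=1)<.03)
for lo in np.arange(-.08,.05,.01):
    q=P[I&(P[:,2]-tp[2]>lo)&(P[:,2]-tp[2]<lo+.01)]
    if len(q):print(round(lo,3),len(q),(q.mean(0)-tp).round(4),(np.ptp(q,axis=0)).round(3))
E
```

```text
(array([0.52725235, 0.21258767, 0.10175882]), [np.float64(9.200439439482979e-05), np.float64(9.200439439467177e-05)]) (array([0.52747511, 0.21244512, 0.10232677]), [np.float64(0.0003590021009478635), np.float64(0.0004963843983026687), np.float64(0.000790603628276001)])
[[0.52759359 0.21346236 0.1004    ]]
{'tcp_pos': array([0.5163, 0.0152, 0.2177]), 'orientation': array([-3.1398, -0.0039,  2.8708]), 'ft_force': array([-0.8671, -0.4225, -3.9838]), 'opening': np.float64(0.0268), 'time_s': np.float64(5.15)}
-0.07 33 [-0.0064 -0.0075 -0.0644] [0.026 0.026 0.01 ]
-0.06 39 [-0.0058 -0.0078 -0.0552] [0.028 0.024 0.009]
-0.05 41 [-0.0048 -0.0092 -0.0449] [0.027 0.021 0.009]
-0.04 34 [-0.0061 -0.0087 -0.036 ] [0.027 0.021 0.009]
-0.03 78 [-0.0043 -0.0064 -0.0239] [0.042 0.044 0.009]
-0.02 19 [-0.0077 -0.0095 -0.0147] [0.021 0.037 0.009]
-0.01 37 [-0.0085 -0.0148 -0.0048] [0.02  0.045 0.009]
-0.0 38 [-0.0087 -0.0171  0.005 ] [0.021 0.034 0.009]
0.01 37 [-0.0092 -0.0117  0.0143] [0.021 0.052 0.01 ]
0.02 13 [-0.0112  0.0047  0.0249] [0.014 0.045 0.008]
0.03 15 [-0.0134 -0.0029  0.034 ] [0.014 0.05  0.009]
0.04 16 [-0.0136 -0.0065  0.0452] [0.02  0.04  0.009]
```

apply_moves(targets="0 -37 60 10 0 0 0;0 -37 120 5 2.5 -8 0;0 -37 160 0 5 -16 0;0 -37 182 -9 7.5 -23.8 0;0 -37 182 -9 7.5 -23.8 0;0 -37 182 -9 7.5 -23.8 0;0 -37 182 -9 7.5 -23.8 0;0 -37 182 -9 7.5 -23.8 0;0 -37 182 -9 7.5 -23.8 0;0 -37 182 -9 7.5 -23.8 0")

```text
time_s: 6.2
tcp_pos: [0.4816, 0.1968, 0.2112]
orientation: [2.893, 0.361, 2.824]
ft_force: [0.3, 0.8, -4.2]
opening: 0.0268
```

```bash
cat > goal.py <<'E'
from tri import *
from scipy.spatial.transform import Rotation as Ro
B=np.array([.5274,.2126,.101]);yaw=np.radians(17.6)
n=np.array([-np.sin(np.radians(25))*np.cos(yaw),-np.sin(np.radians(25))*np.sin(yaw),np.cos(np.radians(25))])
def rep():
    s=manip.sense();R=Ro.from_euler('xyz',s['orientation']).as_matrix();z=R[:,2];p=s['tcp_pos']
    nose=p+.069*z;v=nose-B;d=-v@n
    print('t',s['time_s'],'tcp',p.round(4),'open',s['opening'],'F',np.round(s['ft_force'],1),'F.n',round(float(np.array(s['ft_force'])@n),1))
    print('d(mm inside)',round(d*1e3,1),'nose lateral mm',((v+d*n)*1e3).round(1),'turn needed deg',np.degrees(np.cross(z,-n)).round(2))
    return s,R
E
python3 - <<'E'
from goal import *
s,R=rep()
w=grab('wrist');c=grab('side')
K=proj(c,[B,s['tcp_pos']]);print(K,proj(w,[B,s['tcp_pos']+.069*R[:,2]]))
a=cv2.resize(c['pixels'][85:185,225:345],None,fx=5,fy=5,interpolation=2)
b=w['pixels'][100:400,200:440]
H=max(a.shape[0],b.shape[0]);out=np.zeros((500,840,3),np.uint8);out[:500,:600]=a;out[:300,600:840]=b
cv2.imwrite('pics/pre.png',out[:,:,::-1][:, :800])
E
```

```text
t 6.2 tcp [0.4816 0.1968 0.2112] open 0.026806245234341292 F [ 0.3  0.8 -4.2] F.n -4.0
d(mm inside) -51.4 nose lateral mm [ 2.6 -0.6  1.1] turn needed deg [ 0.08 -0.03  0.03]
[[274.37540956 160.50224564]
 [258.94374437 134.50796944]] [[319.75236743 196.87855479]
 [319.85084557 221.63020866]]
```

View pics/pre.png

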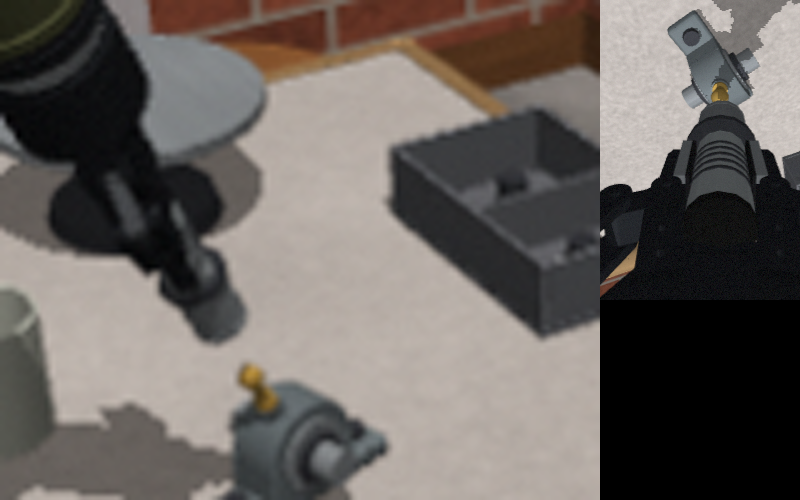

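Side crop: the sleeve points down the nipple axis, nose face near crop (222,330), ball at (250,375). Wrist inset: sleeve tip at about (322,205), with the nipple neck and ball right in front of it. Depth edges will tell whether the coupler sits true in the jaws.

```bash
python3 - <<'E'
from goal import *
s,R=rep();tp=s['tcp_pos'];z=R[:,2]
for nm in('wrist','side'):
    c=load(nm);P=cloud(c);D=P-tp;a=D@z;lat=D-a[...,None]*z;r=np.linalg.norm(lat,axis=2)
    o=-cam(c)[2].T@cam(c)[3];view=(tp+.05*z-o);e=np.cross(z,view);e/=np.linalg.norm(e);print(nm,'e',e.round(2))
    for lo in(-.02,-.01,0,.01,.023,.03,.04,.05,.06):
        m=(r<.03)&(a>lo)&(a<lo+.01)
        l=lat[m]@e
        if len(l)>5:print(lo,len(l),'edges mm',(np.percentile(l,[1,99])*1e3).round(1),'mid',(np.percentile(l,[1,99]).mean()*1e3).round(1))
    m=(r<.025);print('a max',np.nanpercentile(a[m],99.5))
E
```

```text
t 6.3 tcp [0.4813 0.197  0.2111] open 0.026603225630841262 F [-0.4  0.1 -3.3] F.n -2.9
d(mm inside) -51.4 nose lateral mm [ 2.3 -0.3  1. ] turn needed deg [ 0.07 -0.03  0.03]
wrist e [-0.22 -0.95 -0.23]
-0.02 1536 edges mm [-25.6  25.2] mid -0.2
-0.01 1180 edges mm [-26.7  26.1] mid -0.3
0 1016 edges mm [-26.7  25.9] mid -0.4
0.01 504 edges mm [-23.9  22.8] mid -0.6
0.023 1010 edges mm [-18.6  17.5] mid -0.6
0.03 6 edges mm [-6.6  3.1] mid -1.8
0.04 197 edges mm [-14.1  13. ] mid -0.6
0.05 215 edges mm [-16.3  13.6] mid -1.4
0.06 166 edges mm [-16.   14.4] mid -0.8
a max 0.16609636343630332
side e [ 0.91 -0.13  0.39]
-0.02 11 edges mm [-8.2 16.1] mid 4.0
-0.01 29 edges mm [-11.9  16.3] mid 2.2
0 23 edges mm [-11.3  15. ] mid 1.9
0.01 15 edges mm [-12.1  16.2] mid 2.0
0.023 47 edges mm [-17.6  21. ] mid 1.7
0.03 17 edges mm [-11.1  13.8] mid 1.4
0.04 23 edges mm [-14.4  15.4] mid 0.5
0.05 27 edges mm [-13.2  16.4] mid 1.6
0.06 23 edges mm [-12.8  18.2] mid 2.7
a max 0.23612481103766575
```

apply_moves(targets="0 -2.5 0.3 -1 0 0 0;0 2 2 -14 0 0 0;0 8 3.5 -27 0 0 0;0 14 5.5 -39 0 0 0;0 18 7 -47 0 0 0;0 18 7 -47 0 0 0;0 18 7 -47 0 0 0;0 18 7 -47 0 0 0;0 18 7 -47 0 0 0")

```text
time_s: 7.2
tcp_pos: [0.4991, 0.2045, 0.1648]
orientation: [2.892, 0.362, 2.825]
ft_force: [-0.2, -0.5, -3.7]
opening: 0.027
```

```bash
python3 - <<'E'
from goal import *
s,R=rep();c=grab('side');w=grab('wrist')
a=cv2.resize(c['pixels'][115:185,240:320],None,fx=7,fy=7,interpolation=2)
b=cv2.resize(w['pixels'][150:310,280:360],None,fx=3,fy=3,interpolation=2)
out=np.zeros((490,800,3),np.uint8);out[:490,:560]=a;out[:480,560:800]=b
cv2.imwrite('pics/near.png',out[:,:,::-1]);print(proj(c,[B,s['tcp_pos']+.069*R[:,2]]))
E
```

```text
t 7.2 tcp [0.4991 0.2045 0.1648] open 0.02698381927426992 F [-0.2 -0.5 -3.7] F.n -3.2
d(mm inside) -1.3 nose lateral mm [0.  0.9 0.1] turn needed deg [0.01 0.03 0.01]
[[274.37540956 160.50224564]
 [274.09271112 160.08719157]]
```

View pics/near.png

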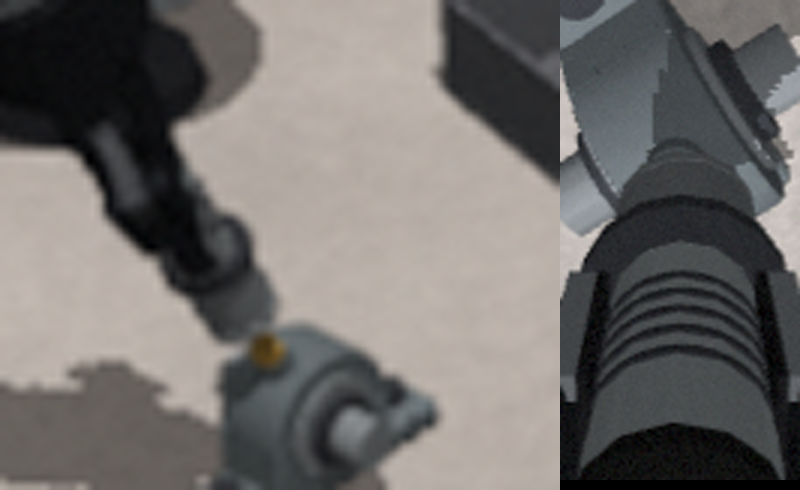

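The nose has swallowed the ball: side crop shows only the neck, at (267,350), below the sleeve, and no contact force yet. I'll trim y by −1 mm and go in to the balls.

apply_moves(targets="0 1.5 -0.7 -3.5 0 0 0;0 3.2 0 -7.5 0 0 0;0 3.2 0 -7.5 0 0 0;0 3.2 0 -7.5 0 0 0")

```text
time_s: 7.7
tcp_pos: [0.5022, 0.2041, 0.1565]
orientation: [2.894, 0.362, 2.825]
ft_force: [-0.6, -1.2, -1.0]
opening: 0.0268
```

```bash
python3 -c "
from goal import *
rep()"
```

```text
t 7.7 tcp [0.5022 0.2041 0.1565] open 0.02682145289233572 F [-0.6 -1.2 -1. ] F.n -0.5
d(mm inside) 7.4 nose lateral mm [-0.5 -0.7 -0.3] turn needed deg [ 0.07 -0.03  0.03]
```

apply_moves(targets="0 1 0.6 -2.2 0 0 0;0 2 0.9 -4.5 0 0 0;0 2 0.9 -4.5 0 0 0;0 2 0.9 -4.5 0 0 0")

```text
time_s: 8.1
tcp_pos: [0.5043, 0.2045, 0.1507]
orientation: [2.895, 0.362, 2.825]
ft_force: [6.8, 0.3, -10.7]
opening: 0.0269
```

apply_moves(targets="0 0.8 0.3 -1.8 0 0 0;0 1.6 0.5 -3.6 0 0 0;0 1.6 0.5 -3.6 0 0 0;0 1.6 0.5 -3.6 0 0 0;0 1.6 0.5 -3.6 0 0 0")

```text
time_s: 8.6
tcp_pos: [0.5056, 0.206, 0.1485]
orientation: [2.893, 0.362, 2.825]
ft_force: [-0.5, -0.2, -3.1]
opening: 0.0267
```

```bash
python3 -c "
from goal import *
rep()"
```

```text
t 8.6 tcp [0.5056 0.206  0.1485] open 0.02665384972352615 F [-0.5 -0.2 -3.1] F.n -2.6
d(mm inside) 16.4 nose lateral mm [-0.6  0.1 -0.3] turn needed deg [ 0.03 -0.03  0.01]
```

The −12 N reading at d≈13 was the snap pulling the coupler on, and it now sits force-free just short of the plunger. Next I press the plunger in.

apply_moves(targets="0 0.8 0.25 -1.8 0 0 0;0 1.6 0.5 -3.6 0 0 0;0 1.6 0.5 -3.6 0 0 0;0 1.6 0.5 -3.6 0 0 0;0 1.6 0.5 -3.6 0 0 0")

```text
time_s: 9.1
tcp_pos: [0.5073, 0.2065, 0.1451]
orientation: [2.893, 0.362, 2.825]
ft_force: [-3.8, -0.7, 1.3]
opening: 0.0264
```

```bash
python3 -c "
from goal import *
rep()"
```

```text
t 9.1 tcp [0.5073 0.2065 0.1451] open 0.026417607004326656 F [-3.8 -0.7  1.3] F.n 2.8
d(mm inside) 20.1 nose lateral mm [-0.4  0.1 -0.2] turn needed deg [ 0.02 -0.01  0.01]
```

apply_moves(targets="0 0.6 0.2 -1.4 0 0 0;0 1.2 0.4 -2.7 0 0 0;0 1.2 0.4 -2.7 0 0 0;0 1.2 0.4 -2.7 0 0 0;0 1.2 0.4 -2.7 0 0 0")

```text
time_s: 9.6
tcp_pos: [0.5086, 0.207, 0.1425]
orientation: [2.893, 0.362, 2.825]
ft_force: [-5.8, -0.9, 5.3]
opening: 0.027
```

```bash
python3 - <<'E'
from goal import *
rep();c=grab('side');w=grab('wrist');s,R=rep()
tp=s['tcp_pos'];z=R[:,2]
P=cloud(w);D=P-tp;a=D@z;lat=D-a[...,None]*z;r=np.linalg.norm(lat,axis=2);o=-cam(w)[2].T@cam(w)[3];e=np.cross(z,tp+.05*z-o);e/=np.linalg.norm(e)
for lo in(-.01,.01,.023,.04,.05):
    m=(r<.03)&(a>lo)&(a<lo+.01);l=lat[m]@e
    if len(l)>5:print(lo,len(l),(np.percentile(l,[1,99])*1e3).round(1))
m=(r<.03)&(r>.0155)&(a>.0)&(a<.035);print('collar top a',np.percentile(a[m&(r<.022)&(r>.0165)],[5,25,50]))
a=cv2.resize(c['pixels'][115:185,240:320],None,fx=7,fy=7,interpolation=2)
b=cv2.resize(w['pixels'][150:310,280:360],None,fx=3,fy=3,interpolation=2)
out=np.zeros((490,800,3),np.uint8);out[:490,:560]=a;out[:480,560:800]=b
cv2.imwrite('pics/done.png',out[:,:,::-1])
E
```

```text
t 9.6 tcp [0.5086 0.207  0.1425] open 0.02696700581026787 F [-5.8 -0.9  5.3] F.n 7.2
d(mm inside) 23.1 nose lateral mm [-0.3  0.2 -0.1] turn needed deg [ 0.02 -0.01  0.01]
t 9.7 tcp [0.5086 0.2069 0.1425] open 0.02658175836867466 F [-5.  -0.5  3.4] F.n 5.2
d(mm inside) 23.1 nose lateral mm [-0.4  0.2 -0.1] turn needed deg [ 0.02 -0.01  0.01]
-0.01 1155 [-26.8  26. ]
0.01 506 [-24.1  22.1]
0.023 997 [-18.8  17.3]
0.04 199 [-14.4  12.2]
0.05 220 [-16.2  13.9]
collar top a [0.00214051 0.01234999 0.02368339]
```

View pics/done.png

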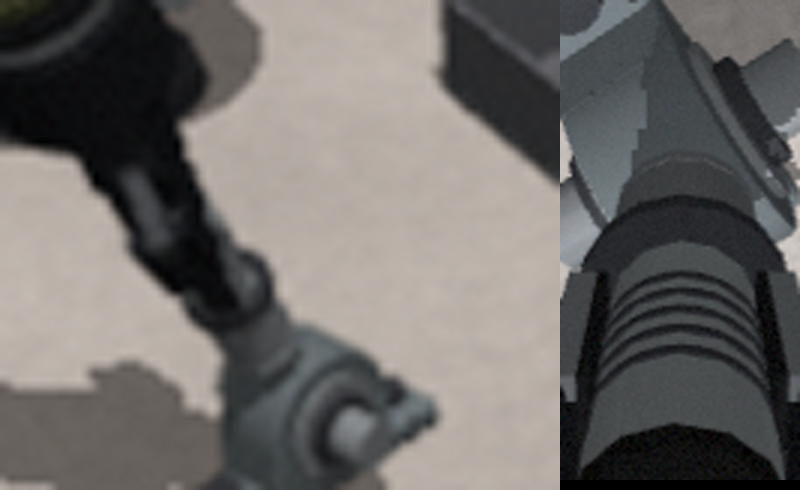

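Pressed on: the side crop shows the sleeve reaching the boss with no brass visible, square to it, and the coupler looks unshifted in the jaws. A short settle to confirm the force holds.

apply_moves(targets="0 0 0 0 0 0 0;0 0 0 0 0 0 0;0 0 0 0 0 0 0;0 0 0 0 0 0 0;0 0 0 0 0 0 0")

```text
time_s: 10.2
tcp_pos: [0.5085, 0.2069, 0.1425]
orientation: [2.893, 0.362, 2.825]
ft_force: [-4.8, -1.1, 4.1]
opening: 0.0268
```

```bash
python3 -c "
from goal import *
rep();print(manip.hand_in())"
```

```text
t 10.2 tcp [0.5085 0.2069 0.1425] open 0.02681153683743747 F [-4.8 -1.1  4.1] F.n 5.8
d(mm inside) 23.1 nose lateral mm [-0.4  0.2 -0.1] turn needed deg [ 0.03 -0.01  0.01]
the job is handed in; nothing more can be done
None
```

I took the middle-sized coupler from its stand and pressed it in line onto the nipple of the left bearing. It snapped over the head, and I handed the job in at 10.2 s, still gripping and pushing.

**Snap:** with the head about 13 mm inside the nose, the force along the axis briefly reversed to about −12 N, the snap pulling the coupler on. It then fell back to the carried-weight level.

**Plunger:** the head's centre was about 23.1 mm inside the nose, which means about 6.6 mm of the plunger's 8 mm travel. The push was about 8–10 N, which suggests 5–6.5 mm. The two disagree by about 1 mm, but both are beyond half travel and short of the stop.

**Squareness:** the tool was within 0.05° of the nipple axis I measured, and the nose was within 0.5 mm of it. That axis comes from camera estimates of the bearing's direction, which spread about 1.5°.

**Grip and surroundings:** I saw no slip in the jaws in the last wrist picture. The arm touched nothing else that I could see, though I took no final overview picture of the bench.

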